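# Latch the wide specimen slide at mid travel

## Robot

A 6-joint arm with a two-finger parallel gripper is mounted at the origin on the work surface. World frame = base frame: x ahead of the robot, y to its left, z up, the work surface at z = 0. Lengths are in m, angles in rad, forces in N, time in s.
With the tool pointing down it reaches from about 0.275 to 0.725 m from the base axis. Payload 5.6 kg.
Tool frame: the origin (TCP) lies where the fingers leave the gripper's body, on its centre line; the fingertips stand 73 mm ahead of it and the grasp point (between the pads) lies 54 mm ahead of it (tcp_to_tips is the distance from the TCP to the fingertips, in m); z points along the fingers, y is the line along which they close (so a half turn about z gives the same grasp; the last joint's range is limited). The gripper opens to 85 mm and grips with 20 to 120 N. Pads are 22 mm wide; open, the fingers measure 114 mm over their backs; the gripper's body (76 mm by 85 mm) begins 54 mm behind the grasp point. The pads swing forward as they close: fully open they stand 13 mm farther back than shut.
Start: joints at [1.392, 0.255, 0.108, 0, -1.424, -0.285], TCP at [0.246, 0.492, 0.304] pointing down, gripper open.
Joint ranges: [-2.95, 2.95], [-1.21, 1.97], [-1.09, 1.5], [-2.87, 1.71], [-2.94, -0.07], [-3.05, 3.05]. Speed limits (rad/s): [2.57, 2.57, 3.14, 3.14, 3.14, 3.14].

## Interface

Orientations are given as a unit quaternion [x, y, z, w].
In Python, from bench import move_pose, move_l, movej, set_gripper, wait, solve_ik, observe, grab_frame, camera_params, IKError, job_done, tcp_to_tips gives the robot as it stands. Calls block until the motion is done:
- move_pose(position, orientation): joint-space move of the TCP to a pose.
- move_l(position, frame=None, speed=0.15, stop_force=None): straight line of the TCP; frame=None keeps the orientation; speed is the mean speed in m/s. With stop_force (N) it stops when the force on the tool has changed by that much, and returns True; else False.
- movej(angles): joint-space move.
- set_gripper(opening, grip_force=None): finger opening in m; grip_force is the grip in N (None keeps the last); returns when the fingers have stopped.
- wait(seconds).
- solve_ik(position, orientation): joint angles nearest the present ones, or None.
- observe(): the state.
- grab_frame(name): name is "scene" or "top" or "wrist"; returns the picture (384x512x3 uint8, red, green, blue); there is no depth.
- camera_params(name): a dict with "K" (3x3 intrinsics, pixels), "rvec" (rotation vector, rad) and "tvec" (3), from world to camera coordinates, as OpenCV has them. Camera axes: x right, y down, z forward; pixel columns grow to the right and rows downward; lengths in m; the calibration is good to about 2 mm. The wrist camera is an equidistant fisheye: a pixel r from the principal point sees the ray r / f radians off the axis. A picture is of the moment at which its call begins: read the wrist's pose just before it. camera_params takes no time and is no camera call; for the wrist camera it gives the pose at the moment of the call.
A pose or a line that the arm cannot do raises IKError and nothing moves.
- job_done(): hands the job in; it is judged then, once.
The state is a dict: "t": time; "q": joint angles; "qvel": joint speeds; "tau": joint torques, N m; "position": TCP position; "ee_rot": TCP orientation; "force": force on the tool from outside, world axes, zero at the start; "torque": the same for the moment, N m; "width": finger opening in m; "gripper_force": force on a finger pad.
Only numpy, scipy, OpenCV 4.12 (cv2) and the standard library are available. Lean on these libraries where they do the work, as an engineer would, in place of code of your own. Each camera call takes 0.05 s, during which the arm holds its last target. There are 200 camera calls.

## Task

Make the wide specimen slide ready for loading: push its upright tab from the near side, away from you against the spring, until the stop pin drops behind the slide's catch, but do not run it onto the far stop; then let go so that it springs back and stays latched on the pin at mid travel. Only push: do not grip the tab or reach behind it, do not pull the stop pins, and leave the narrow slide beside it and everything else on the bench as it is.

Things in the scene. Friction and masses are not known exactly. Their poses are not given: they have to be found in the camera images.
- wide_fixture: The wide aluminium bed 130 x 240 mm, fixed to the table; the one to work on. Origin: centre of its underside. Its +x, within 0.5 rad of straight away from the robot, is the way its slide is pushed. Rails: 36 mm high. A dark bridge over the slide (x = 8 to 32 mm, top 62 mm) carries the stop pin; the dark far stop is a cross block at x = 71 to 85 mm, top 42 mm.
- wide_slide (a joint): Travel of the wide slide along its bed's +x, m: 0 = home, 0.055 = on the far stop. Spring: 4 N at 0, 8 N at 0.032, 9.5 N at 0.045, always towards home. From about 0.006 to 0.032 its wedge lifts the pin (up to 4 N more); just past 0.032 the pin drops behind it. Let go after that, it springs back and stays at 0.032 against the pin (latched); let go earlier, it goes home. Mass about 0.35 kg.
- wide_tab (a point): Point on the wide slide's push face, mid width, 60 mm above the table; moves with the slide (home: x = -95, y = 0 mm in the bed's frame). The tab is an upright steel plate 90 mm wide, 9 mm thick, 28 to 80 mm above the table, at the slide's near end; +x is the push direction. Nothing before it is higher than the rails; the bridge is 95 mm behind it at home.
- wide_pin (a joint): Lift of the wide bed's stop pin, m: 0 = down, about 0.0085 on top of the wedge, 0.020 = pulled right up. Upright spring-loaded 8 mm pin in the bridge with a black 22 mm knob, top 86 mm above the table when down, at x = 20, y = 0 mm in its bed's frame.
- narrow_fixture: The narrow aluminium bed 85 x 240 mm, fixed to the table; left or right of the wide one, leave it. Origin: centre of its underside. Its +x, within 0.5 rad of straight away from the robot, is the way its slide is pushed. Rails: 36 mm high. A dark bridge over the slide (x = 8 to 32 mm, top 62 mm) carries the stop pin; the dark far stop is a cross block at x = 71 to 85 mm, top 42 mm.
- narrow_slide (a joint): Travel of the narrow slide (45 mm wide, same mechanism and heights, tab 45 mm wide) along its bed's +x, m: 0 = home. Starts home and stays there.
- narrow_pin (a joint): Lift of the narrow bed's stop pin, m: 0 = down, about 0.0085 on top of the wedge, 0.020 = pulled right up. Upright spring-loaded 8 mm pin in the bridge with a black 22 mm knob, top 86 mm above the table when down, at x = 20, y = 0 mm in its bed's frame.
- big_weight: Loose steel calibration weight with a knob, 34 mm across, 55 mm tall, upright between the two beds; origin at the centre of its foot. Leave it.
- small_weight: Loose brass weight with a knob, 26 mm across, 40 mm tall, upright between the two beds, farther off; origin at the centre of its foot. Leave it.
- tape_roll: Loose roll of tape lying flat, 90 mm across, 25 mm high, at the left; origin at the centre of its underside. Leave it.
- press_roller: Loose hand roller, 40 mm black roll with a black handle, about 170 mm long, lying at the right; origin on the table below the roll. Leave it.
- test_panel: Loose steel test panel 150 x 50 x 6 mm lying at the right, farther off; origin at the centre of its underside. Leave it.
- screwdriver: Loose screwdriver lying at the left, farther off; origin on the table below it. Leave it.

How it is judged:
On the way:
1. the wide slide is pushed past its stop pin and the pin has dropped behind the catch (value of joint wide_slide above 0.0325 m and value of joint wide_pin below 0.003 m).
At the end, for the whole second after the job is handed in: The wide slide rests latched against its stop pin at 0.032 m of its travel (0.0295 to 0.034) and at rest, the pin down (lift under 3 mm); the narrow slide is home (under 3 mm) (value of joint wide_slide between 0.0295 and 0.034 m and value of joint each of wide_pin, narrow_slide below 0.003 m and velocity of joint wide_slide between -0.005 and 0.005 m/s); the robot touches nothing.
It fails at once if the wide slide is run onto its far stop (travel over 53.5 mm) (value of joint wide_slide above 0.0535 m).
It fails at once if the fingers press on the far side of the wide tab (it is gripped or hooked, not pushed) (contact force between the fingers and wide_slide_c4 above 2 N).
It fails at once if a stop pin is pulled by hand (wide over 14 mm, narrow over 4 mm) (value of joint wide_pin above 0.014 m or value of joint narrow_pin above 0.004 m).
It fails at once if the narrow slide is pushed (over 5 mm) (value of joint narrow_slide above 0.005 m).
It fails at once if a loose thing on the bench is lifted or shifted by more than 15 mm (distance of any of big_weight, small_weight, tape_roll, press_roller, test_panel, screwdriver from where it was at the start of the episode above 0.015 m).
It also fails if it takes over 48 s, if anything falls off the work surface, if the arm or the gripper's body presses on something with over 40 N, if the wrist force passes 120 N, or if a joint passes its speed limit or range.

## Working session

There is one attempt and no reset: what is moved stays moved. The work goes in short steps, each a Python script; the robot and the scene stay as the last script left them, time stands still between calls to the robot, and variables do not carry over. Pictures are saved under pics/ and viewed, at most 10 in all, crops included, and the job is handed in when it is done.

```bash
mkdir -p pics; python3 - <<'E'
from bench import *
import cv2
for n in("top","scene"):
    cv2.imwrite(f"pics/{n}0.png",cv2.cvtColor(grab_frame(n),cv2.COLOR_RGB2BGR))
    print(camera_params(n))
o=observe();print(o["t"],o["position"],o["ee_rot"],tcp_to_tips)
E
```

```text
{'K': array([[362.05388412,   0.        , 252.70855558],
       [  0.        , 362.05388412, 193.89822996],
       [  0.        ,   0.        ,   1.        ]]), 'rvec': array([ 2.2033871 , -2.20512389,  0.06379496]), 'tvec': array([-0.01384033,  0.54271246,  1.20023144])}
{'K': array([[481.46509022,   0.        , 261.04997361],
       [  0.        , 481.46509022, 191.31661844],
       [  0.        ,   0.        ,   1.        ]]), 'rvec': array([ 2.47824802,  0.65300267, -0.22191859]), 'tvec': array([-0.47821047, -0.17764289,  1.51919028])}
0.1 [0.24582367 0.49164671 0.30308424] [ 9.73227473e-01 -2.29842445e-01 -1.66474748e-04  8.41448890e-04] 0.0726
```

View pics/top0.png

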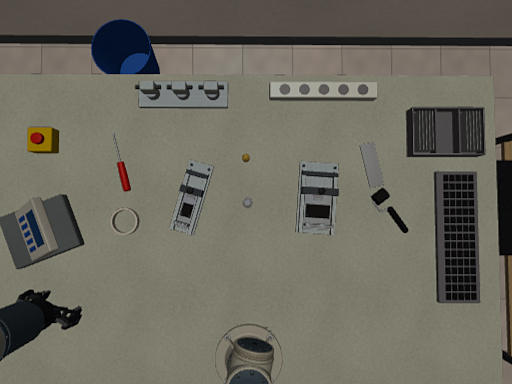

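View pics/scene0.png

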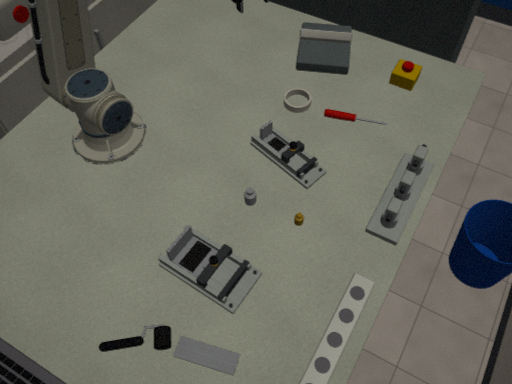

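The wide bed is at the right in the top view, around (319,198), and the narrow one at (191,197). I'll enlarge the wide bed in both views.

```bash
python3 - <<'E'
import cv2,numpy as np
a=cv2.imread("pics/top0.png")[150:246,284:354]; b=cv2.imread("pics/scene0.png")[220:316,150:270]
a=cv2.resize(a,None,fx=6,fy=6,interpolation=cv2.INTER_CUBIC);b=cv2.resize(b,None,fx=3,fy=3,interpolation=cv2.INTER_CUBIC)
b=cv2.copyMakeBorder(b,0,a.shape[0]-b.shape[0],0,0,cv2.BORDER_CONSTANT)
cv2.imwrite("pics/crop1.png",np.hstack([a,b]))
E
```

```text
(no output)
```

View pics/crop1.png

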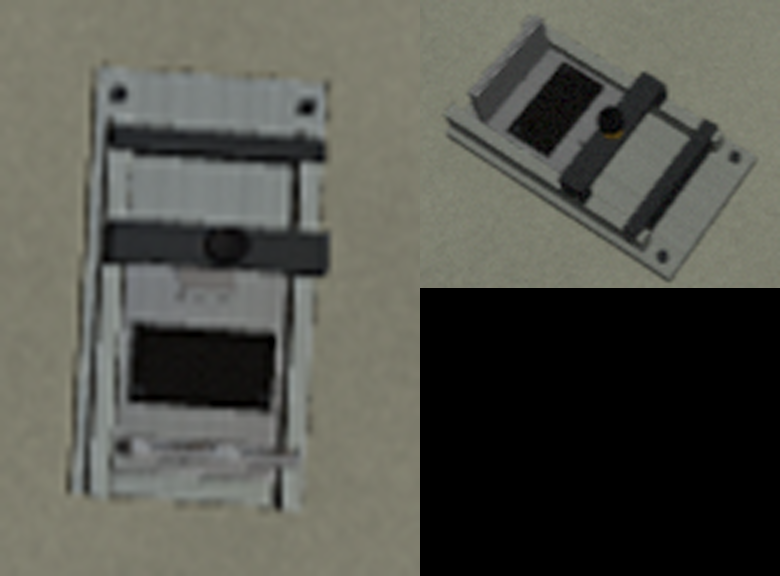

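```bash
cat > h.py <<'E'
from bench import *
import cv2,numpy as np
def ray(n,p):
    c=camera_params(n);R=cv2.Rodrigues(c["rvec"])[0]
    d=R.T@np.linalg.solve(c["K"],[p[0],p[1],1.]);return -R.T@c["tvec"],d
def onz(n,p,z):
    o,d=ray(n,p);return o+d*(z-o[2])/d[2]
def tri(a,b):
    (o1,d1),(o2,d2)=ray("top",a),ray("scene",b)
    s=np.linalg.lstsq(np.c_[d1,-d2],o2-o1,rcond=None)[0];p,q=o1+s[0]*d1,o2+s[1]*d2
    return (p+q)/2,np.linalg.norm(p-q)
T=lambda x,y:(284+(x+.5)/6-.5,150+(y+.5)/6-.5)
S=lambda x,y:(150+(x-420+.5)/3-.5,220+(y+.5)/3-.5)
E
python3 - <<'E'
from h import *
np.set_printoptions(precision=4,suppress=True)
for nm,p,z in [("FL",(97,67),.012),("FR",(327,82),.012),("NLrail",(92,495),.036),("NLbase",(68,492),.005),("NR",(298,510),.036),
  ("bridge",(217,248),.062),("brL",(105,242),.062),("brR",(329,253),.062),("knob",(227,244),.086),("tabL",(113,445),.08),("tabR",(300,457),.08),("railL far",(110,125),.036),("stop L",(110,137),.042),("stop R",(324,149),.042)]:
    print(nm,onz("top",T(*p),z)[:2])
print("scene knob",onz("scene",S(611,119),.086),onz("scene",S(471,80),.08),"tabR top", onz("scene",S(537,18),.08),"tabL top")
print("tri",tri(T(227,244),S(611,119)))
E
```

```text
FL [ 0.6545 -0.1729]
FR [ 0.6461 -0.3024]
NLrail [ 0.4164 -0.1651]
NLbase [ 0.4163 -0.156 ]
NR [ 0.408  -0.2778]
bridge [ 0.5499 -0.2296]
brL [ 0.5532 -0.1694]
brR [ 0.5472 -0.2899]
knob [ 0.5508 -0.2302]
tabL [ 0.4452 -0.1702]
tabR [ 0.4388 -0.2688]
railL far [ 0.6191 -0.1764]
stop L [ 0.6119 -0.1755]
stop R [ 0.6053 -0.2928]
scene knob [ 0.5521 -0.2333  0.086 ] [ 0.4285 -0.2584  0.08  ] tabR top [ 0.4427 -0.1822  0.08  ] tabL top
tri (array([ 0.5507, -0.2314,  0.0812]), np.float64(0.0007169165778922205))
```

```bash
cat >> h.py <<'E'
yaw=-0.062;O=np.array([.531,-.2298]);Q=[np.cos(yaw/2),np.sin(yaw/2),0,0]
def W(x,z,y=0): return [*(O+np.array([[np.cos(yaw),-np.sin(yaw)],[np.sin(yaw),np.cos(yaw)]])@[x,y]),z]
def bx(): 
    o=observe();d=np.array(o["position"])[:2]-O;return o["t"],d@[np.cos(yaw),np.sin(yaw)],d@[-np.sin(yaw),np.cos(yaw)],o["position"][2],o["force"]
E
python3 - <<'E'
from h import *
np.set_printoptions(precision=4,suppress=True)
set_gripper(0)
move_pose(W(-.150,.25),Q)
move_l(W(-.150,.123))
print(bx())
print(move_l(W(-.085,.123),speed=.02,stop_force=2.5)); print(bx())
cv2.imwrite("pics/scene1.png",cv2.resize(cv2.cvtColor(grab_frame("scene"),cv2.COLOR_RGB2BGR)[200:330,120:290],None,fx=4,fy=4,interpolation=cv2.INTER_CUBIC))
E
```

```text
(4.4417, np.float64(-0.14938946184108975), np.float64(-7.776573673875061e-05), np.float64(0.12372325934427796), array([ 0.5765,  0.0403, -0.2113]))
True
(6.475, np.float64(-0.10681198573703814), np.float64(7.61133687955349e-05), np.float64(0.12240585620407049), array([0.5524, 0.2448, 0.2624]))
```

View pics/scene1.png

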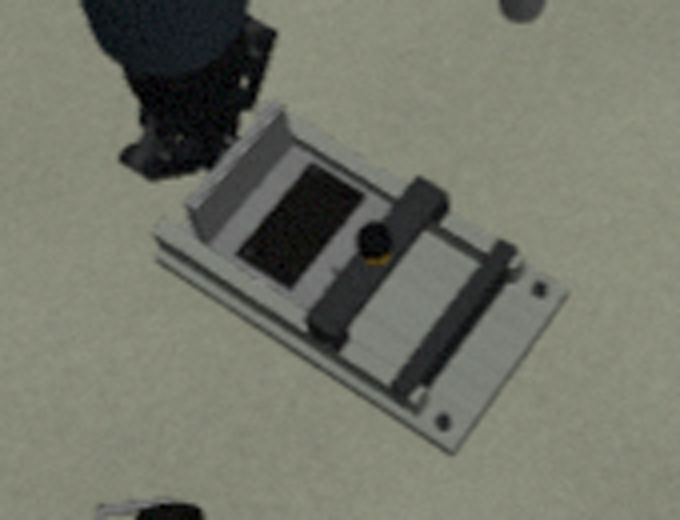

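The closed fingers are at the tab's near face, in the middle of it, and the slide is still home. Contact came at -0.1068 against the expected -0.106. Next I push 41 mm and measure.

```bash
python3 - <<'E'
from h import *
np.set_printoptions(precision=4,suppress=True)
for x in (-.090,-.078,-.070,-.066):
    move_l(W(x,.123),speed=.02); print(bx())
cv2.imwrite("pics/scene2.png",cv2.resize(cv2.cvtColor(grab_frame("scene"),cv2.COLOR_RGB2BGR)[200:330,120:290],None,fx=4,fy=4,interpolation=cv2.INTER_CUBIC))
E
```

```text
(7.525, np.float64(-0.09405414147131533), np.float64(6.615675938994461e-05), np.float64(0.12214672006164304), array([-12.924 ,   1.9139,   9.2171]))
(8.275, np.float64(-0.08036174789572882), np.float64(-4.6512417142469905e-06), np.float64(0.12203204760434305), array([-7.6703, -0.444 ,  2.5752]))
(8.825, np.float64(-0.07258746537064349), np.float64(-9.443340131054832e-05), np.float64(0.12205390233286784), array([-7.6302,  0.1539,  3.3157]))
(9.175, np.float64(-0.06864948503471072), np.float64(-9.206340716859614e-05), np.float64(0.12205941441321966), array([-7.7699,  0.4919,  3.7843]))
```

View pics/scene2.png

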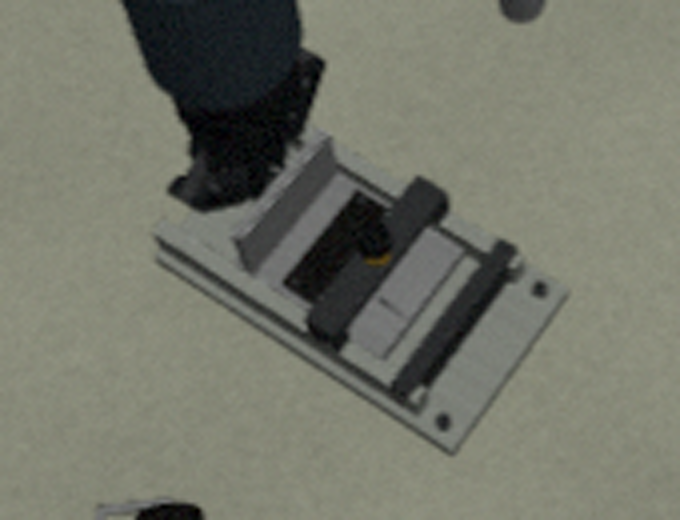

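The slide has moved: the tab's top corners went from about (281,104)/(188,207) to (330,140)/(236,243). The far stop is still clear and the knob looks down. I'll compute the travel before releasing.

```bash
python3 - <<'E'
from h import *
P=lambda x,y:(120+(x+.5)/4-.5,200+(y+.5)/4-.5)
for a,b in (((281,104),(330,140)),((188,207),(236,243))): 
    print(np.linalg.norm((onz("scene",P(*b),.08)-onz("scene",P(*a),.08))[:2]))
a,b=[cv2.imread(f"pics/scene{i}.png")[200:270,340:410] for i in (1,2)]
cv2.imwrite("pics/knob.png",cv2.resize(np.hstack([a,b]),None,fx=5,fy=5))
print(bx())
E
```

```text
0.042676886097870105
0.04076439283345714
(9.225, np.float64(-0.06867803816435986), np.float64(-0.00010112987937127424), np.float64(0.12206337750192808), array([-8.19633297, -0.29713796,  4.19117377]))
```

View pics/knob.png

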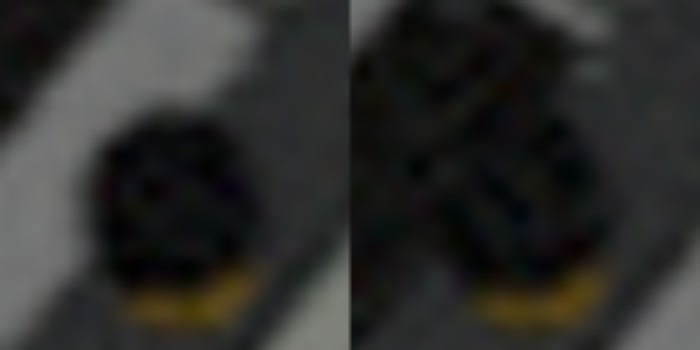

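The knob sits as low as it did at the start, with the same thin orange ring below it, so the pin has dropped. Travel is about 38–42 mm. I'll release slowly, retreat, and check.

```bash
python3 - <<'E'
from h import *
np.set_printoptions(precision=4,suppress=True)
move_l(W(-.085,.123),speed=.03); print(bx())
move_l(W(-.155,.123),speed=.08)
move_l(W(-.155,.25)); wait(.3); print(bx())
cv2.imwrite("pics/scene3.png",cv2.resize(cv2.cvtColor(grab_frame("scene"),cv2.COLOR_RGB2BGR)[200:330,120:290],None,fx=4,fy=4,interpolation=cv2.INTER_CUBIC))
E
```

```text
(10.0083, np.float64(-0.08463908787911816), np.float64(1.0322377351593278e-05), np.float64(0.12314200445514553), array([ 0.4892,  0.6055, -0.6553]))
(12.3333, np.float64(-0.15514636594010767), np.float64(2.823641335662889e-05), np.float64(0.24955153110648015), array([ 0.5375, -0.3551,  0.5336]))
```

View pics/scene3.png

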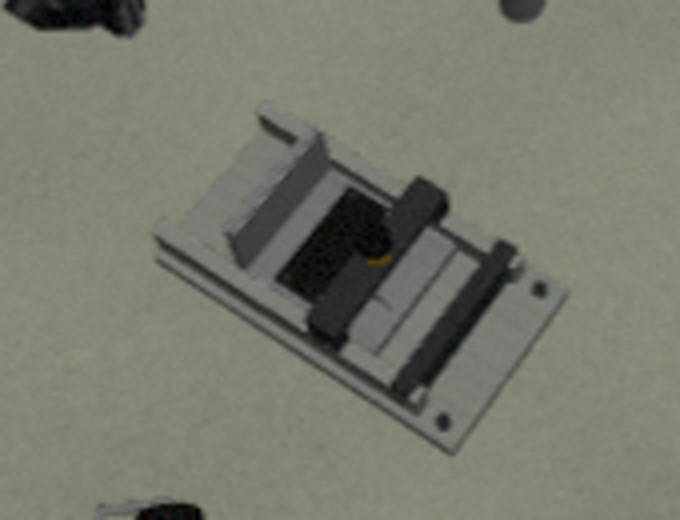

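The tab sprang back only a little, from (330,140) to about (323,133), and is held at mid travel. The pin is down and the robot is clear, so the slide is latched.

```bash
python3 -c "
from bench import *
print(job_done())"
```

```text
the job is handed in; nothing more can be done
None
```

I pushed the wide slide past its pin and let it go; in the camera view it stays latched at mid travel with the pin down and the arm clear, and the job is handed in (no verdict was returned).

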